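Check weight from a tall beaker to the balance

ROBOT

A 7-joint arm with a two-finger parallel gripper is mounted at the origin on the work surface. World frame = base frame: x ahead of the robot, y to its left, z up, the work surface at z = 0. Lengths are in m, angles in rad, forces in N, time in s.
With the tool pointing down it reaches from about 0.35 to 0.9 m from the base axis. Payload 8.1 kg.
Tool frame: the origin (TCP) lies on the centre line of the jaws, within the pads' length; the fingertips stand 17 mm ahead of it and the grasp point (between the pads) lies 2 mm behind it; x points along the fingers, y is the direction in which the jaws open and shut, and the axes are right-handed (so a half turn about x gives the same grasp; the last joint's range is limited). The gripper opens to 85 mm and grips with 20 to 120 N. Pads are 22 mm wide; open, the fingers measure 114 mm over their backs; the gripper's body (76 mm by 85 mm) begins 54 mm behind the grasp point. The pads swing forward as they close: fully open they stand 13 mm farther back than shut.
Start: joints at [1.184, 0.434, 0.025, 1.573, -0.012, 1.134, -0.075], TCP at [0.175, -0.6, 0.248] pointing down, gripper open.
Joint ranges: [-2.62, 2.62], [-0.44, 2.09], [-1.27, 1.32], [0.08, 2.57], [-1.32, 4.46], [0.12, 2], [-2.74, 2.74]. Speed limits (rad/s): [2.22, 2.22, 3.01, 3.01, 3.14, 3.14, 3.14].

INTERFACE

Orientations are given as a unit quaternion [w, x, y, z].
In Python, from rig import move_pose, movel, set_joints, release, close_gripper, wait, inverse_kinematics, state, capture, MotionError, close_job gives the robot as it stands. The module is installed in compiled form; this text tells all that it offers. Calls block until the motion is done:
- move_pose(position, orientation): joint-space move of the TCP to a pose.
- movel(position, frame=None, rate=0.15): straight line of the TCP; frame=None keeps the orientation; rate is the mean speed in m/s.
- set_joints(angles): joint-space move.
- release() and close_gripper(squeeze=None): open the fingers fully, or close them until they stop; squeeze is the grip in N (None keeps the last).
- wait(seconds).
- inverse_kinematics(position, orientation): joint angles nearest the present ones, or None.
- state(): the state.
- capture(name): name is "scene" or "side" or "wrist"; returns a dict with "frame" (420x560x3 uint8, red, green, blue), "depth" (420x560 float32, m along the optical axis (not along the pixel's ray), 0 where there is no reading), "fx", "fy", "cx", "cy" (pixels), "extrinsics" (4x4, takes a point from camera to world coordinates); the wrist camera has in their place "tool_from_camera" (4x4, takes a point from camera to tool coordinates, whose origin is the TCP and whose axes are the tool frame's). Camera axes: x right, y down, z forward; pixel columns grow to the right and rows downward; lengths in m; the calibration is good to about 2 mm. A picture is of the moment at which its call begins: read the wrist's pose just before it.
A pose or a line that the arm cannot do raises MotionError and nothing moves.
- close_job(): hands the job in, once; it reports no verdict.
The state is a dict: "clock": time; "qpos": joint angles; "joint_velocities": joint speeds; "joint_torque": joint torques, N m; "eef_pos": TCP position; "ee_rot": TCP orientation; "wrist_force": force on the tool from outside, world axes, zero at the start; "wrist_torque": the same for the moment, N m; "gripper_width": opening from 0.0 (shut) to 1.0 (fully open).
Only numpy, scipy, OpenCV 4.12 (cv2) and the standard library are available. Lean on these libraries where they do the work, as an engineer would, in place of code of your own. Each camera call takes 0.05 s, during which the arm holds its last target.

TASK

Several knob-topped pieces were left to dry in tall glass beakers, too narrow for wide-open fingers, so the fingers have to go in closed and open only once down inside. Take the brass check weight out of its beaker and set it down gently, upright, in the middle of the round steel pan of the balance. Leave its beaker standing where it is and the steel weight in its own beaker, and let go of everything.

Things in the scene. Friction and masses are not known exactly. Their poses are not given: they have to be found in the camera images.
- brass_weight: Brass (yellow) check weight, about 0.42 kg, upright on the floor of a glass beaker, up to 6 mm off its centre. Round, 92 mm tall: body 36 mm across up to 50 mm, neck 11 mm, then a knob 16 mm across from 66 to 92 mm. Pinch the top 15 to 20 mm of the knob, fingers opened to about 30 mm to pass it; going lower may bring a gripper body onto the rim. Origin: centre of its underside, z up its axis.
- beaker: Loose clear glass beaker (0.35 kg) holding the brass weight: straight-sided, 104 mm outside and 96 mm inside diameter, 112 mm tall, floor 6 mm thick; the knob top lies 14 mm below the rim. Two more beakers like it stand nearby in shuffled places, one with the steel weight, one with a blue plastic stopper. Origin: centre of its underside, z up.
- steel_weight: Polished steel weight (silver-grey) of the same shape and size as the brass one, in another beaker; the wrong one, to be left alone. Origin at the centre of its underside, z up.
- pan (a point): Centre of the top face of the balance's pan: a flat steel disc 124 mm in diameter, 70 mm above the work surface, on a low white balance fixed to the bench. z up; x points away from the balance's display.
Things that resemble listed ones, but are neither listed nor needed, are in the scene too. Leave any pink or purple look-alike of the brass_weight alone.

How it is judged:
By the outcome, as a careful person would: the job done as asked, in the order asked, and still so for the second after the job is handed in, with the robot touching nothing.
It also fails if it takes over 43 s, if anything falls off the work surface, if the arm or the gripper's body presses on something with over 40 N, if the wrist force passes 120 N, or if a joint passes its speed limit or range.

## Working session

There is one attempt and no reset: what is moved stays moved. The work goes in short steps, each a Python script; the robot and the scene stay as the last script left them, time stands still between calls to the robot, and variables do not carry over. Pictures are saved under pics/ and viewed, and the job is handed in when it is done.

```bash
mkdir -p pics; ls
python3 - <<'E'
from rig import *
import cv2,numpy as np,pickle
s=state();print({k:np.round(v,3) for k,v in s.items()})
for n in ["scene","side","wrist"]:
    c=capture(n);pickle.dump(c,open(n+'.pkl','wb'))
    cv2.imwrite(f'pics/{n}1.png',cv2.cvtColor(c['frame'],cv2.COLOR_RGB2BGR))
    print(n,c['fx'],c['cx'],c['cy'],np.round(c.get('extrinsics',c.get('tool_from_camera')),3))
E
```

```text
pics
{'clock': np.float64(0.0), 'qpos': array([ 1.184,  0.435,  0.025,  1.574, -0.012,  1.134, -0.075]), 'joint_velocities': array([-0.002, -0.   ,  0.001,  0.002,  0.001, -0.001,  0.002]), 'joint_torque': array([-1.0000e-03, -6.7047e+01,  1.0250e+00, -3.1622e+01,  1.6000e-02,
        1.2000e-02,  0.0000e+00]), 'eef_pos': array([ 0.175, -0.6  ,  0.248]), 'ee_rot': array([-0.099, -0.7  , -0.101,  0.7  ]), 'wrist_force': array([-0.158,  0.251, -0.152]), 'wrist_torque': array([-0.047,  0.004, -0.018]), 'gripper_width': np.float64(1.001)}
scene 443.66500558167894 272.02548634586117 208.25169521241466 [[ 0.737  0.54  -0.407  0.945]
 [ 0.676 -0.591  0.44  -0.327]
 [-0.004 -0.599 -0.801  0.773]
 [ 0.     0.     0.     1.   ]]
side 458.21883273850995 280.06805513858257 208.6206396775727 [[-0.717 -0.413  0.561  0.122]
 [-0.697  0.423 -0.58   0.515]
 [ 0.002 -0.807 -0.591  0.576]
 [ 0.     0.     0.     1.   ]]
wrist 353.8356685232649 282.10859851205413 213.73808155244924 [[-0.    -0.281  0.96  -0.126]
 [ 1.     0.001  0.    -0.   ]
 [-0.001  0.96   0.281 -0.072]
 [ 0.     0.     0.     1.   ]]
```

View pics/scene1.png

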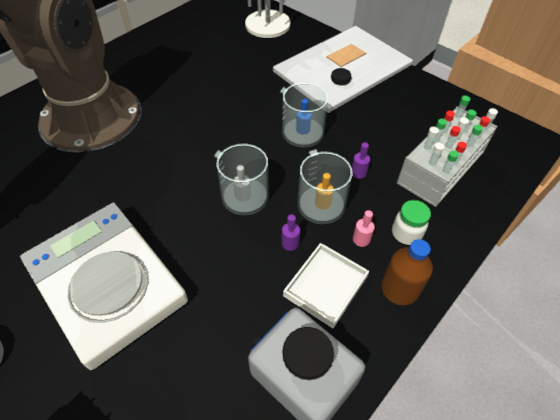

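View pics/side1.png

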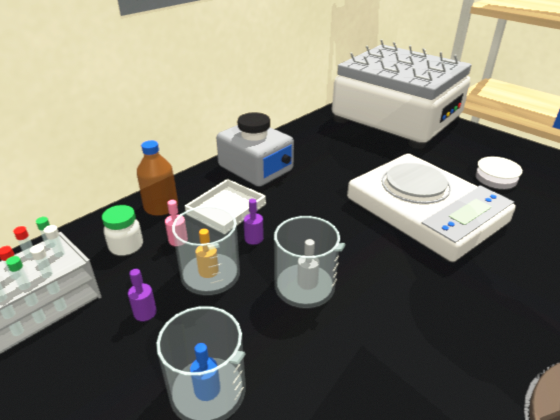

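View pics/wrist1.png

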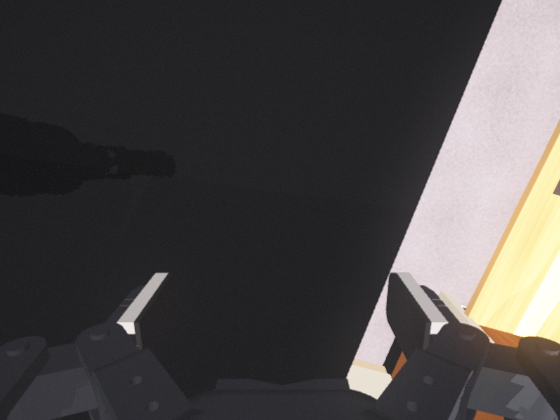

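Candidates in the scene image are: brass/orange in a beaker at (324,190), steel in a beaker at (240,183), blue at (305,118), purple at (361,162) and (291,233), and pink at (364,230). By the description I choose (324,190). Next I'll take a close crop and check the gripper calls' signatures.

View pics/c1.png

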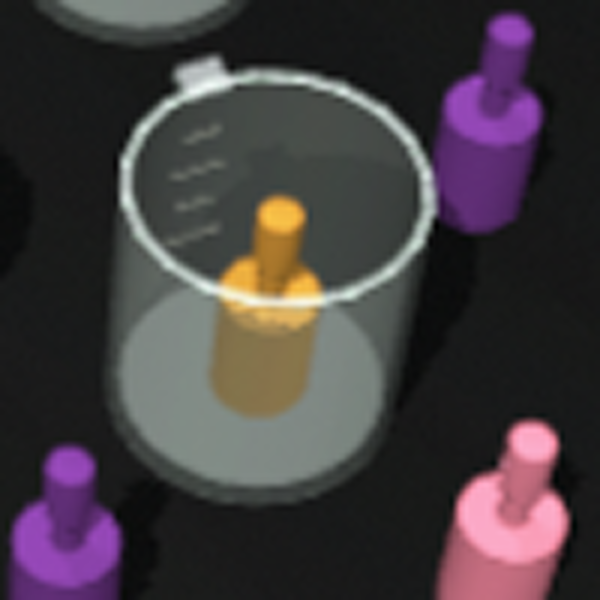

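View pics/c2.png

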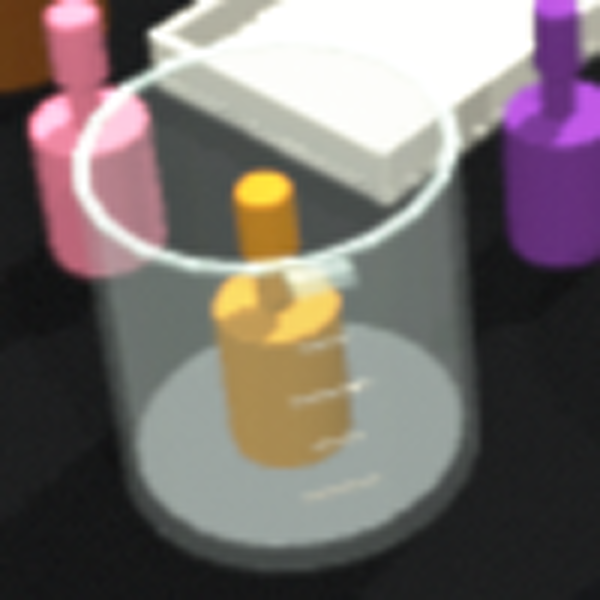

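View pics/c3.png

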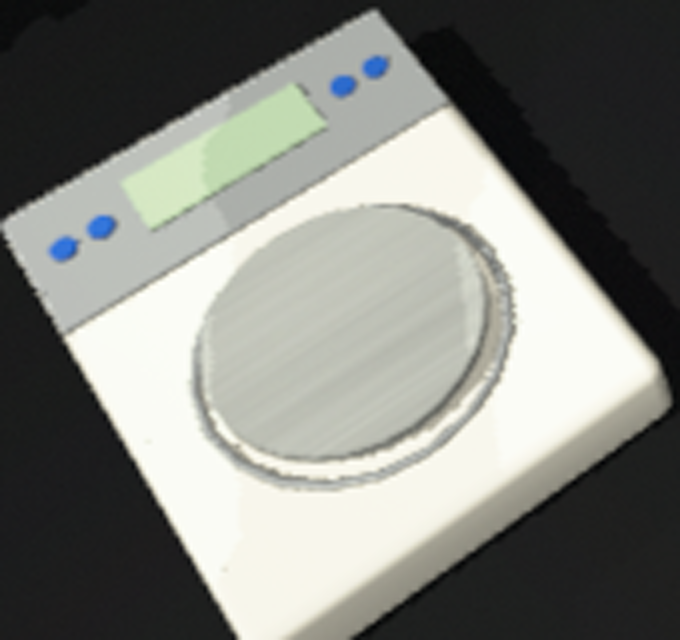

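```bash
cat > h.py <<'E'
import numpy as np,pickle,cv2
def ray(n,u,v,z,c=None):
    c=c or pickle.load(open(n+'.pkl','rb'));E=c['extrinsics']
    d=E[:3,:3]@np.array([(u-c['cx'])/c['fx'],(v-c['cy'])/c['fy'],1]);t=(z-E[2,3])/d[2]
    return E[:3,3]+t*d
def proj(c,P):
    E=c['extrinsics'];p=E[:3,:3].T@(np.array(P)-E[:3,3]);return np.array([c['cx']+c['fx']*p[0]/p[2],c['cy']+c['fy']*p[1]/p[2]])
E
python3 - <<'E'
from h import *
def s(x,y,o,f): return o[0]+(x+.5)/f-.5,o[1]+(y+.5)/f-.5
print('knob',ray('scene',*s(281,214,(280,140),6),.098),ray('side',*s(264,189,(160,200),6),.098))
print('rim',ray('scene',*s(278.5,187,(280,140),6),.112),ray('side',*s(267,156,(160,200),6),.112))
for n,(u,v) in dict(steelknob=(240,170),bluek=(305,103),pur1=(364.6,145.5),pur2=(291.5,218.5),pink=(368,213)).items(): print(n,ray('scene',u,v,.095))
# overlays
for n in ['scene','side']:
    c=pickle.load(open(n+'.pkl','rb'));im=cv2.cvtColor(c['frame'],cv2.COLOR_RGB2BGR)
    if n=='scene': p0=ray(n,20+346/4,200+332/4,.07); print('pan',p0)
    # depth points on steel pan
    d=c['depth'];E=c['extrinsics'];v,u=np.mgrid[:420,:560]
    P=np.stack([(u-c['cx'])/c['fx']*d,(v-c['cy'])/c['fy']*d,d],-1)@E[:3,:3].T+E[:3,3]
    m=(d>0)&(abs(P[...,2]-.07)<.006)&(np.hypot(P[...,0]-p0[0],P[...,1]-p0[1])<.1)
    q=P[m]; print(n,'depthpan',m.sum(),q.mean(0),np.median(q[:,2]),cv2.minEnclosingCircle(q[:,:2].astype(np.float32)))
    h=(d>0)&(np.hypot(P[...,0]-p0[0],P[...,1]-p0[1])<.03); print(np.percentile(P[h][:,2],[5,50,95]))
    gl=cv2.resize(im[180:380] if n=='scene' else im[120:280],None,fx=1,fy=1)
E
```

```text
knob [0.62677875 0.17821599 0.098     ] [0.62249057 0.17969892 0.098     ]
rim [0.62542988 0.17646374 0.112     ] [0.6185356  0.18008192 0.112     ]
steelknob [0.48634376 0.07286666 0.095     ]
bluek [0.45087753 0.32127275 0.095     ]
pur1 [0.63331115 0.30123349 0.095     ]
pur2 [0.64371671 0.05201847 0.095     ]
pink [0.74215085 0.15917262 0.095     ]
pan [ 0.48374982 -0.25855242  0.07      ]
scene depthpan 3525 [ 0.48255678 -0.25895885  0.06955135] 0.06960691627358373 ((0.4798193871974945, -0.2572230100631714), 0.062735415995121)
[0.06750521 0.06963917 0.07160787]
side depthpan 1634 [ 0.47290199 -0.25220425  0.06949131] 0.06962172793763338 ((0.4749213755130768, -0.2576395869255066), 0.06434602290391922)
[0.06825807 0.06971368 0.07123532]
```

```bash
cat >> h.py <<'E'
from scipy.spatial.transform import Rotation as Ro
def quat(yaw): # jaw axis (tool y) at angle yaw in world, tool x down
    x=np.array([0,0,-1.]);y=np.array([np.cos(yaw),np.sin(yaw),0]);z=np.cross(x,y)
    q=Ro.from_matrix(np.stack([x,y,z],1)).as_quat();return [q[3],q[0],q[1],q[2]]
def wpt(c,u,v,z,pos,q):
    R=Ro.from_quat([q[1],q[2],q[3],q[0]]).as_matrix();T=c['tool_from_camera']
    d=R@T[:3,:3]@np.array([(u-c['cx'])/c['fx'],(v-c['cy'])/c['fy'],1]);o=np.array(pos)+R@T[:3,3]
    return o+d*(z-o[2])/d[2]
E
python3 - <<'E'
from rig import *
from h import *
q=state()['ee_rot'];print('yaw now',Ro.from_quat([q[1],q[2],q[3],q[0]]).as_matrix().round(2).tolist())
for p in [(.624,.179,.23),(.48,-.257,.25)]:
  for y in range(-180,180,30):
    j=inverse_kinematics(p,quat(np.radians(y)))
    print(p,y,None if j is None else np.round(j,2))
E
```

```text
yaw now [[-0.0, 0.28, -0.96], [0.0, -0.96, -0.28], [-1.0, -0.0, 0.0]]
(0.624, 0.179, 0.23) -180 [ 0.25  0.72 -1.07  1.47  0.64  1.33  2.28]
(0.624, 0.179, 0.23) -150 [-1.01  0.72  1.15  1.59 -0.68  1.28 -2.37]
(0.624, 0.179, 0.23) -120 [-0.04  0.54 -0.51  1.5   0.28  1.17 -2.69]
(0.624, 0.179, 0.23) -90 [ 0.07  0.58 -0.69  1.49  0.38  1.21 -2.25]
(0.624, 0.179, 0.23) -60 [ 0.16  0.64 -0.87  1.48  0.5   1.25 -1.81]
(0.624, 0.179, 0.23) -30 [ 0.19  0.66 -0.92  1.48  0.54  1.27 -1.32]
(0.624, 0.179, 0.23) 0 [ 0.2   0.67 -0.95  1.48  0.55  1.28 -0.8 ]
(0.624, 0.179, 0.23) 30 [ 0.19  0.66 -0.93  1.48  0.54  1.27 -0.27]
(0.624, 0.179, 0.23) 60 [ 0.21  0.68 -0.97  1.48  0.57  1.29  0.23]
(0.624, 0.179, 0.23) 90 [ 0.23  0.69 -1.01  1.48  0.6   1.3   0.73]
(0.624, 0.179, 0.23) 120 [ 0.25  0.72 -1.07  1.47  0.64  1.33  1.23]
(0.624, 0.179, 0.23) 150 [ 0.25  0.72 -1.07  1.47  0.64  1.33  1.75]
(0.48, -0.257, 0.25) -180 [ 0.25  0.3   0.18  1.78 -0.06  1.07 -2.69]
(0.48, -0.257, 0.25) -150 [ 0.33  0.3   0.08  1.77 -0.03  1.07 -2.2 ]
(0.48, -0.257, 0.25) -120 [ 0.41  0.3  -0.02  1.77  0.01  1.07 -1.71]
(0.48, -0.257, 0.25) -90 [ 0.49  0.31 -0.12  1.76  0.04  1.07 -1.22]
(0.48, -0.257, 0.25) -60 [ 0.55  0.32 -0.2   1.75  0.07  1.08 -0.72]
(0.48, -0.257, 0.25) -30 [ 0.63  0.33 -0.31  1.75  0.11  1.08 -0.24]
(0.48, -0.257, 0.25) 0 [ 0.72  0.34 -0.43  1.74  0.16  1.09  0.24]
(0.48, -0.257, 0.25) 30 [ 0.79  0.36 -0.52  1.74  0.19  1.1   0.73]
(0.48, -0.257, 0.25) 60 [ 0.84  0.37 -0.6   1.73  0.23  1.11  1.22]
(0.48, -0.257, 0.25) 90 [ 0.91  0.39 -0.7   1.73  0.28  1.13  1.7 ]
(0.48, -0.257, 0.25) 120 [ 1.13  0.51 -1.06  1.71  0.47  1.21  2.04]
(0.48, -0.257, 0.25) 150 [ 1.13  0.51 -1.06  1.71  0.47  1.21  2.57]
```

Run:
```python
from rig import *
from h import *
q=quat(np.radians(-45))
move_pose([.624,.179,.26],q);s=state();print(s['clock'],np.round(s['qpos'],2),s['eef_pos'].round(4))
c=capture('wrist');pickle.dump((c,s),open('w2.pkl','wb'));cv2.imwrite('pics/w2.png',cv2.cvtColor(c['frame'],cv2.COLOR_RGB2BGR))
close_gripper(squeeze=20);s=state();print(s['clock'],s['gripper_width'],s['eef_pos'].round(4))
c=capture('wrist');cv2.imwrite('pics/w3.png',cv2.cvtColor(c['frame'],cv2.COLOR_RGB2BGR))
```

```text
3.3 [ 0.19  0.63 -0.92  1.44  0.51  1.32 -1.55] [0.6244 0.1779 0.2598]
4.1167 0.00021084355731308652 [0.624 0.179 0.26 ]
```

View pics/w2.png

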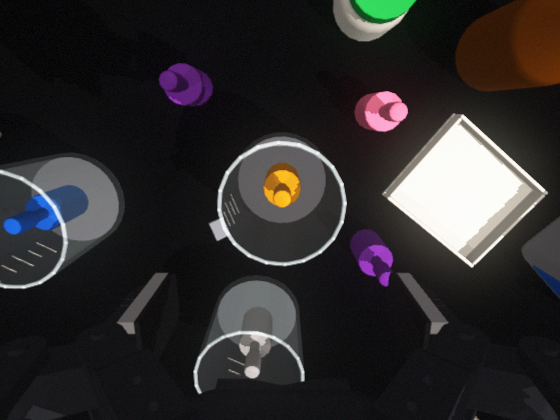

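View pics/w3.png

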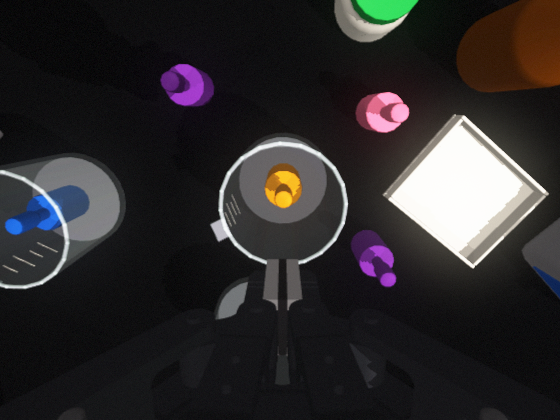

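Run:
```python
import cv2
a=cv2.imread('pics/w3.png');cv2.imwrite('pics/w3c.png',cv2.resize(a[125:285,205:365],None,fx=4.5,fy=3.7,interpolation=cv2.INTER_CUBIC)[:590])
```

```text
(no output)
```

View pics/w3c.png

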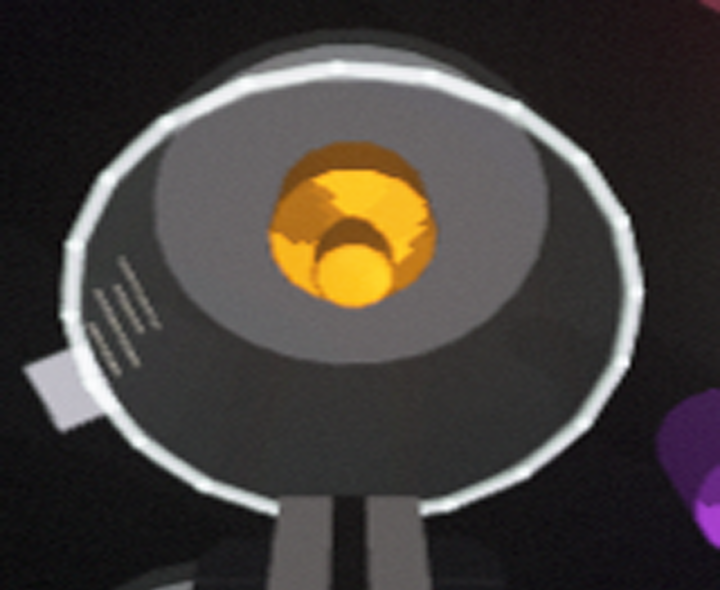

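Run:
```python
from rig import *
from h import *
c,_=pickle.load(open('w2.pkl','rb'));s=state();q=s['ee_rot']
a=wpt(c,283.0,199.0,.098,s['eef_pos'],q);b=wpt(c,282.9,203.2,.112,s['eef_pos'],q)
print('knob',a,'rim',b,'yaw dir',np.cos(-np.pi/4))
r=wpt(c,205+643/4.5,203,.112,s['eef_pos'],q)-wpt(c,205+62/4.5,203,.112,s['eef_pos'],q);print(np.linalg.norm(r))
y=np.array([.7071,-.7071,0]);z=np.cross([0,0,-1],y);print('offset jaw',(a-b)@y,'perp',(a-b)@z)
```

```text
knob [0.62499071 0.17874523 0.098     ] rim [0.62492826 0.17884094 0.112     ] yaw dir 0.7071067811865476
0.10315544763258121
offset jaw 0.00011184138021720129 perp 2.351716096068426e-05
```

```bash
cat >> h.py <<'E'
def show(n,name):
    from rig import capture
    c=capture(n);cv2.imwrite(f'pics/{name}.png',cv2.cvtColor(c['frame'],cv2.COLOR_RGB2BGR));return c
def st():
    from rig import state
    s=state();print('t%.2f'%s['clock'],s['eef_pos'].round(4),'F',s['wrist_force'].round(1),'M',s['wrist_torque'].round(2),'w %.3f'%s['gripper_width'],flush=True);return s
E
python3 - <<'E'
from rig import *
from h import *
movel([.625,.1788,.14],rate=.15);st()
movel([.625,.1788,.1185],rate=.05);st()
show('side','s4')
E
```

```text
t5.12 [0.6255 0.1793 0.141 ] F [ 0.4  0.2 -0.2] M [-0.01 -0.04 -0.02] w -0.001
t5.70 [0.6249 0.1788 0.1183] F [0.5 0.  0.8] M [-0.   -0.   -0.01] w -0.000
```

View pics/s4.png

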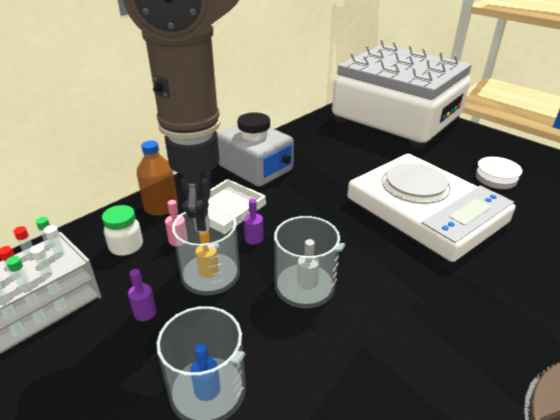

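The side view shows the closed fingers just inside the brass beaker at about (204,225), with the tips above the knob and nothing touching. Next I open them at the lowest grip force and check.

```bash
python3 - <<'E'
from rig import *
from h import *
release();st()
show('side','s5');show('wrist','w5')
E
python3 -c "
import cv2
a=cv2.imread('pics/s5.png')[170:310,120:280];cv2.imwrite('pics/s5c.png',cv2.resize(a,None,fx=4,fy=4))"
```

```text
t6.53 [0.625  0.1788 0.1185] F [0.2 0.7 0.3] M [0.01 0.04 0.01] w 1.001
```

View pics/s5c.png

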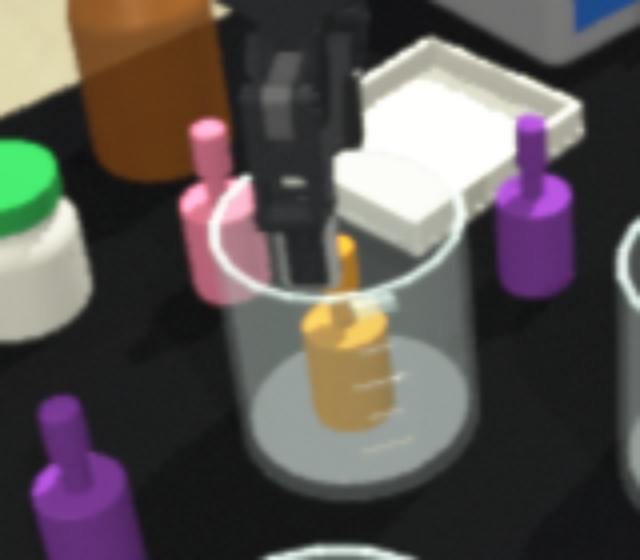

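View pics/w5.png

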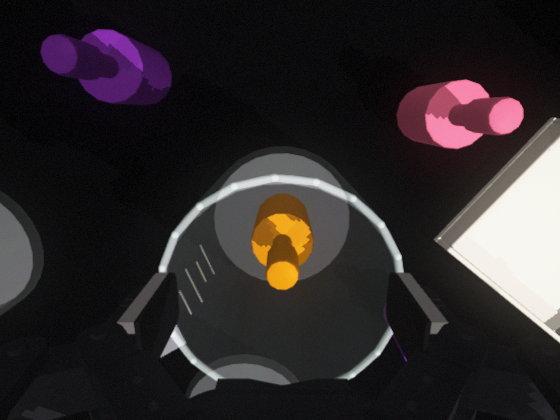

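```bash
python3 - <<'E'
from h import *
c=pickle.load(open('side.pkl','rb'))
y=np.array([.7071,-.7071,0]);zz=np.array([-.7071,-.7071,0]);o=np.array([.625,.1788,0])
for r in (42.5,48,57):
  for w in (-11,11):
    for z in (.1015,.1145): print(r,w,z,(proj(c,o-y*r/1000+zz*w/1000+[0,0,z])-[120,170])*4)
print('rim near out',(proj(c,o-y*.052+[0,0,.112])-[120,170])*4)
E
python3 -c "
import cv2
a=cv2.imread('pics/s5.png')[190:265,170:245];cv2.imwrite('pics/s5d.png',cv2.resize(a,None,fx=8,fy=8,interpolation=cv2.INTER_CUBIC))
a=cv2.imread('pics/w5.png')[255:400,100:290];cv2.imwrite('pics/w5d.png',cv2.resize(a,None,fx=4,fy=4,interpolation=cv2.INTER_CUBIC))"
```

```text
42.5 -11 0.1015 [290.48789215 301.70539148]
42.5 -11 0.1145 [286.81318668 276.4386231 ]
42.5 11 0.1015 [346.32897467 301.26990845]
42.5 11 0.1145 [343.25492667 276.0087703 ]
48 -11 0.1015 [288.53639499 310.8990569 ]
48 -11 0.1145 [284.81770036 285.57405656]
48 11 0.1015 [344.72256683 310.45715693]
48 11 0.1145 [341.61201693 285.13777652]
57 -11 0.1015 [285.29057764 326.1903724 ]
57 -11 0.1145 [281.49813292 300.77119782]
57 11 0.1015 [342.05073517 325.73769821]
57 11 0.1145 [338.87899257 300.32412298]
rim near out [312.55151909 296.98970609]
```

View pics/s5d.png

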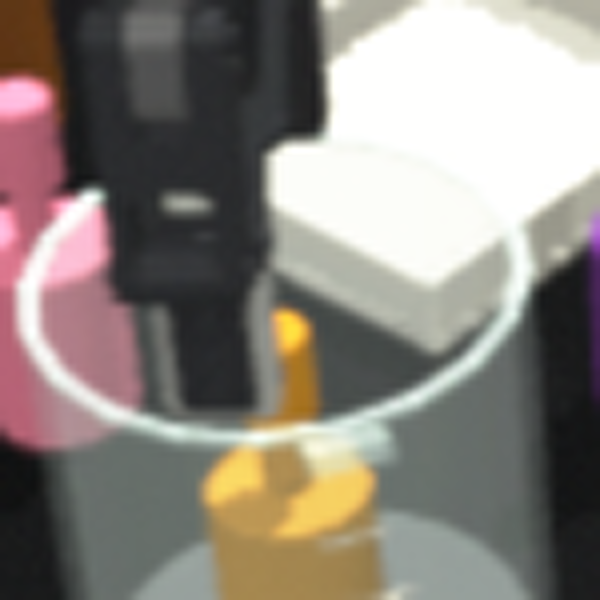

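View pics/w5d.png

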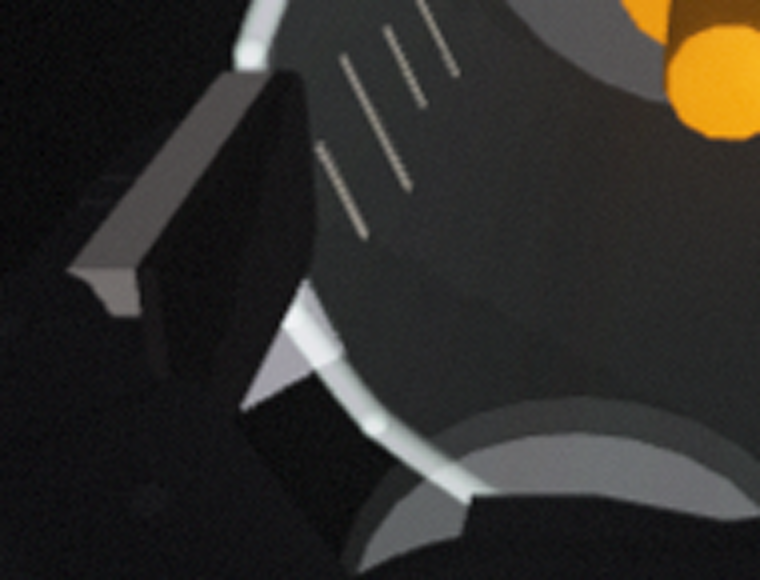

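The fingers opened fully because the tips swung up just clear of the rim: I measure them at z≈0.1145 and r≈48 mm. The tips are thin (about 7 mm), with thicker knuckles about 14 mm higher. If I start a little lower, the tips should stay inside the glass. Then I can lower about 10 mm before the knuckles reach the rim, and closing swings the pads another 10 mm down.

```bash
python3 - <<'E'
from rig import *
from h import *
close_gripper(squeeze=20);st()
for z in (.1165,.1158,.1152,.1146,.114):
    movel([.625,.1788,z],rate=.03);wait(.1);s=st()
    if s['wrist_force'][2]>2: break
z=s['eef_pos'][2]
release();s=st()
show('side','s6');show('wrist','w6')
E
python3 -c "
import cv2
a=cv2.imread('pics/s6.png')[190:265,170:245];cv2.imwrite('pics/s6d.png',cv2.resize(a,None,fx=8,fy=8,interpolation=cv2.INTER_CUBIC))"
```

```text
t7.40 [0.625  0.1788 0.1185] F [-0.7  0.5  0.9] M [-0.02  0.02 -0.05] w 0.002
t7.75 [0.625  0.1788 0.1164] F [-0.3  0.2 -0.6] M [-0.01  0.01 -0.05] w -0.002
t8.10 [0.625  0.1788 0.1158] F [0.8 0.5 0.7] M [-0.    0.02  0.01] w 0.000
t8.45 [0.6251 0.1789 0.1153] F [0.1 0.4 0.1] M [ 0.04 -0.05  0.05] w -0.002
t8.80 [0.6252 0.179  0.1152] F [-0.2 -0.3  5.3] M [-0.16  0.18  0.02] w 0.001
t9.54 [0.6247 0.1787 0.114 ] F [-0.3  1.5 -4.8] M [ 0.13 -0.01 -0.01] w 0.948
```

View pics/s6d.png

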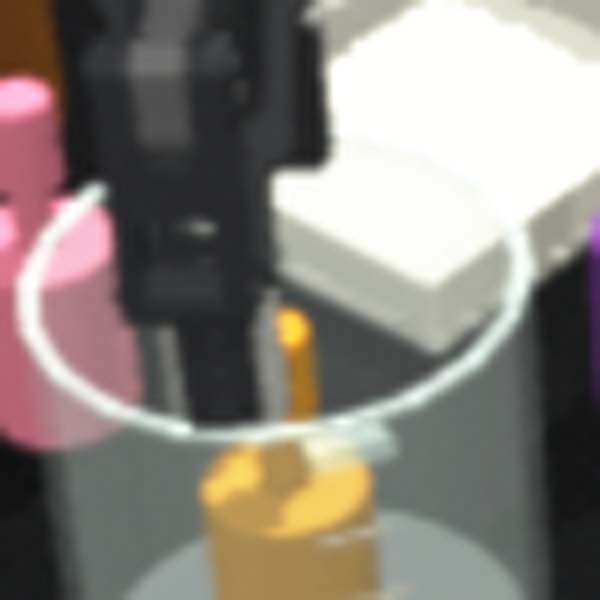

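View pics/w6.png

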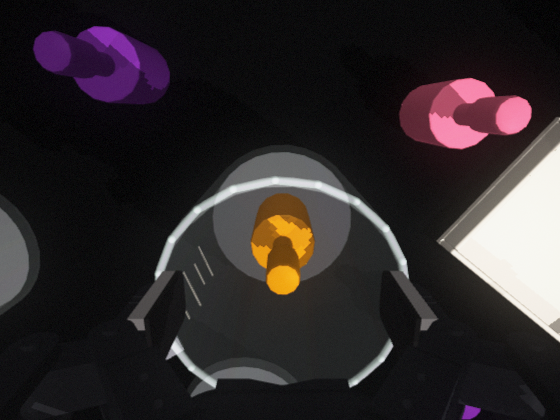

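The fingers stopped at width 0.948, so the tips are caught inside the glass. Knob (283,278) is still centred in the wrist view. Now I lower in small steps and watch the force.

```bash
python3 - <<'E'
from rig import *
from h import *
for z in (.112,.110,.108,.1065,.105,.104,.103):
    movel([.625,.1788,z],rate=.03);s=st()
    if abs(s['wrist_force'][2])>10: break
show('side','s7')
E
python3 -c "
import cv2
a=cv2.imread('pics/s7.png')[190:290,170:250];cv2.imwrite('pics/s7d.png',cv2.resize(a,None,fx=6,fy=6,interpolation=cv2.INTER_CUBIC))"
```

```text
t9.89 [0.6253 0.1798 0.1129] F [-1.5  1.9  3.7] M [0.33 0.17 0.07] w 0.955
t10.14 [0.6254 0.1798 0.1125] F [-6.  -1.8 18. ] M [-0.13  1.2   0.11] w 0.957
```

View pics/s7d.png

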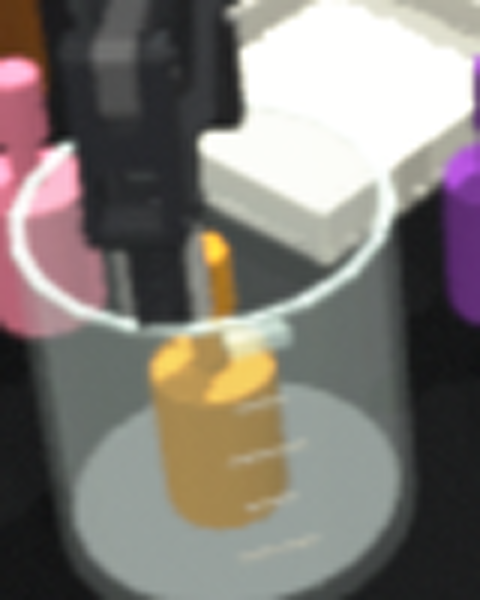

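The glass friction carries the load (18 N). Closing frees the walls, so the arm will settle to its commanded height with the pads around the knob. After that I can slide further down the knob under light grip.

```bash
python3 - <<'E'
from rig import *
from h import *
movel([.625,.1788,.109],rate=.03);s=st()
if s['wrist_force'][2]<33:
    close_gripper(squeeze=20);wait(.1);st()
    show('side','s8');show('wrist','w8')
E
python3 -c "
import cv2
a=cv2.imread('pics/s8.png')[190:290,170:250];cv2.imwrite('pics/s8d.png',cv2.resize(a,None,fx=6,fy=6,interpolation=cv2.INTER_CUBIC))"
```

```text
t10.44 [0.6255 0.1799 0.1124] F [-8.6 -2.8 26.1] M [-0.41  1.77  0.12] w 0.958
t11.13 [0.6223 0.1855 0.1156] F [-24.2  -0.   53.8] M [1.71 6.65 0.73] w 0.721
```

View pics/s8d.png

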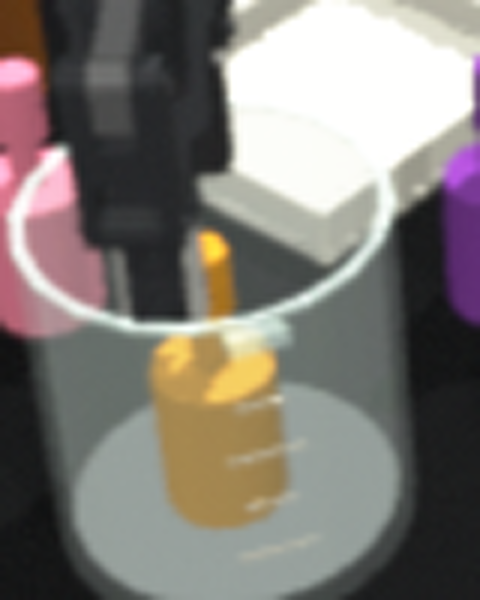

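View pics/w8.png

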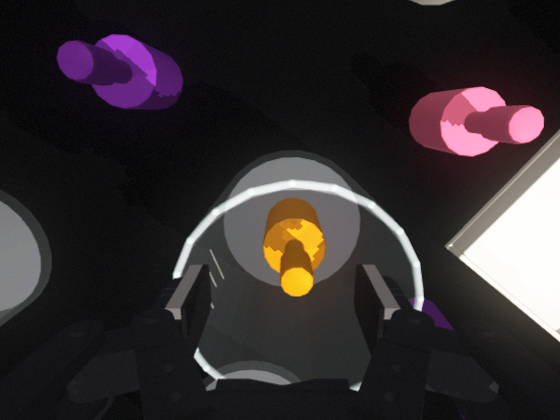

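```bash
python3 - <<'E'
from rig import *
from h import *
movel([.625,.1788,.119],rate=.05);st();wait(.3);st()
show('side','s9');show('wrist','w9')
E
python3 -c "
import cv2
a=cv2.imread('pics/s9.png')[180:300,150:270];cv2.imwrite('pics/s9d.png',cv2.resize(a,None,fx=5,fy=5,interpolation=cv2.INTER_CUBIC))"
```

```text
t11.58 [0.6254 0.178  0.1187] F [-0.4 -0.6  0.4] M [-0.03  0.04  0.02] w 0.179
t11.88 [0.6249 0.1785 0.1184] F [-0.3 -0.3 -0. ] M [-0.04  0.   -0.06] w -0.001
```

View pics/s9d.png

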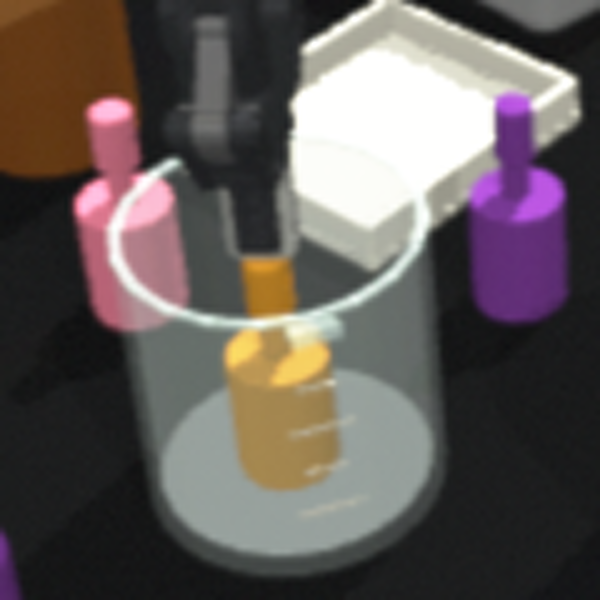

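View pics/w9.png

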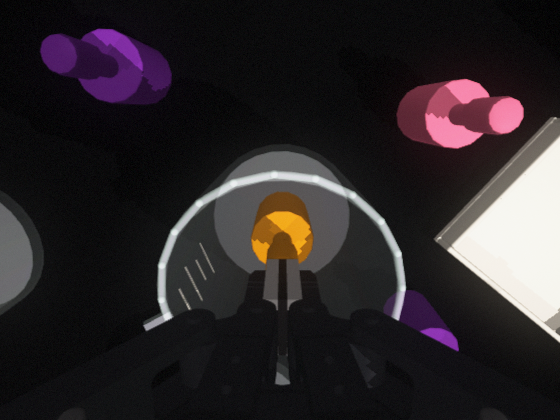

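The weight and beaker are unchanged and the forces are back to zero. The jam was one-sided, on the side where the beaker's spout sits ((215,230) in the first wrist view, about 20° off my jaw axis). I'll rotate the jaws away from the spout to yaw -90° and repeat with tighter force checks.

```bash
python3 - <<'E'
from rig import *
from h import *
movel([.625,.1788,.14],rate=.15)
move_pose([.625,.1788,.14],quat(-np.pi/2));s=st();print(s['qpos'].round(2))
movel([.625,.1788,.1175],rate=.06)
for z in (.1158,.1152,.1146):
    movel([.625,.1788,z],rate=.03);wait(.05);s=st()
    if s['wrist_force'][2]>2.5: break
release();s=st()
show('side','s10');show('wrist','w10')
E
python3 -c "
import cv2
a=cv2.imread('pics/s10.png')[180:300,150:270];cv2.imwrite('pics/s10d.png',cv2.resize(a,None,fx=5,fy=5,interpolation=cv2.INTER_CUBIC))"
```

```text
t12.97 [0.6248 0.1787 0.1396] F [-0.1  0.3 -0.1] M [0.03 0.   0.04] w -0.004
[ 0.07  0.68 -0.69  1.59  0.47  1.05 -2.32]
t13.79 [0.625  0.1788 0.1158] F [0.9 0.7 0.6] M [ 0.06  0.03 -0.05] w 0.002
t14.09 [0.625  0.1788 0.1153] F [-0.  -0.3  0.6] M [ 0.02 -0.02  0.07] w -0.002
t14.39 [0.6252 0.1789 0.1152] F [-0.8 -0.8  5.5] M [-0.19  0.26  0.02] w -0.002
t15.12 [0.6246 0.1783 0.1138] F [ 1.1 -1.2 -5.3] M [-0.09 -0.16 -0.07] w 0.955
```

View pics/s10d.png

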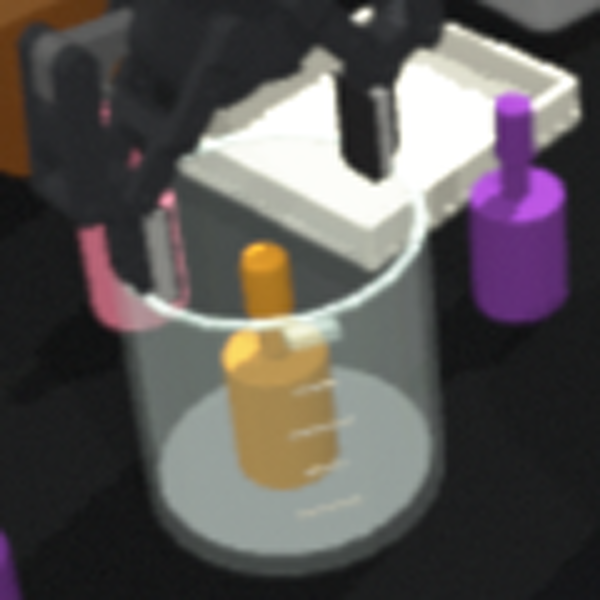

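View pics/w10.png

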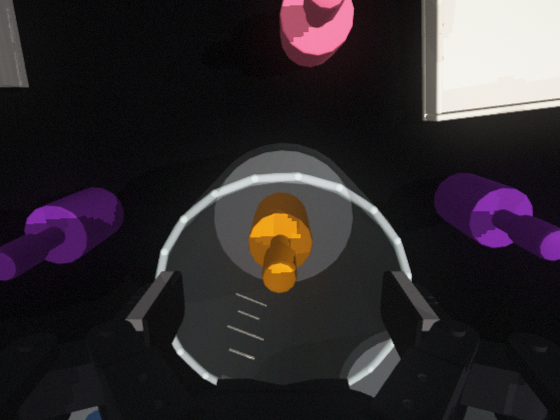

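What the pictures show:
- **Side view:** the fingertips' thick backs ride on the rim, at about (125,280) in the crop.
- **Conclusion:** opening above the knob can't work, because the tips must already be deep when they open.

New plan:
1. Go in closed beside the knob, 22 mm to +x.
2. Open there. The fingers spread against the curved wall, which centres the beaker (and the knob with it) between them.
3. Carry the beaker back those 22 mm at low force.
4. Close on the knob.

```bash
python3 - <<'E'
from rig import *
from h import *
q=quat(-np.pi/2)
print([inverse_kinematics([.647,.1788,z],q) is not None for z in (.13,.1)])
movel([.625,.1788,.13],rate=.1);close_gripper(squeeze=20)
movel([.647,.1788,.13],rate=.1);st()
for z in (.115,.108,.101):
    movel([.647,.1788,z],rate=.06);s=st()
    if np.linalg.norm(s['wrist_force'])>5: break
show('side','s11');show('wrist','w11')
E
python3 -c "
import cv2
a=cv2.imread('pics/s11.png')[180:300,150:270];cv2.imwrite('pics/s11d.png',cv2.resize(a,None,fx=5,fy=5,interpolation=cv2.INTER_CUBIC))"
```

```text
[True, True]
t16.65 [0.6469 0.1788 0.1297] F [ 0.8 -0.  -0.6] M [-0.03  0.05  0.03] w -0.001
t17.05 [0.6464 0.1786 0.1143] F [ 0.5 -0.2 -0.5] M [ 0.03 -0.03 -0.07] w 0.001
t17.32 [0.6468 0.1786 0.1075] F [-0.3  0.2 -0.2] M [ 0.01 -0.01 -0.02] w 0.001
t17.58 [0.6467 0.1786 0.1004] F [ 0.1 -0.8  0.1] M [ 0.03  0.01 -0.02] w -0.001
```

View pics/s11d.png

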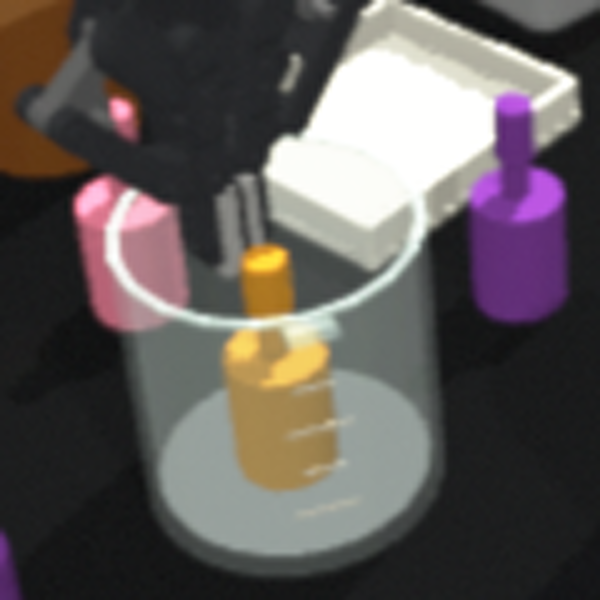

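View pics/w11.png

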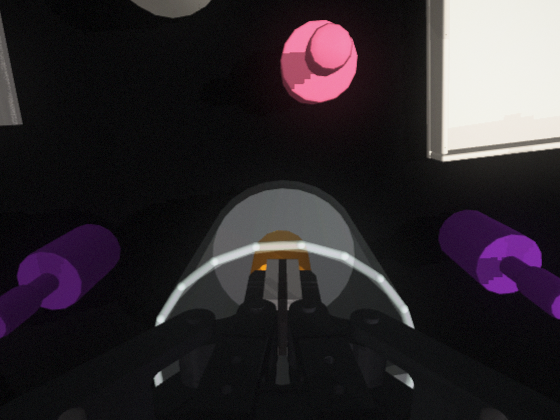

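Both views show the closed fingers beside the knob inside the beaker, with no contact. I'll open them.

```bash
python3 - <<'E'
from rig import *
from h import *
release();s=st()
show('side','s12');show('wrist','w12')
E
python3 -c "
import cv2
a=cv2.imread('pics/s12.png')[180:300,150:270];cv2.imwrite('pics/s12d.png',cv2.resize(a,None,fx=5,fy=5,interpolation=cv2.INTER_CUBIC))"
```

```text
t18.18 [0.6472 0.1788 0.1009] F [ 2.   0.2 -2.5] M [ 0.18 -0.29  0.  ] w 0.566
```

View pics/s12d.png

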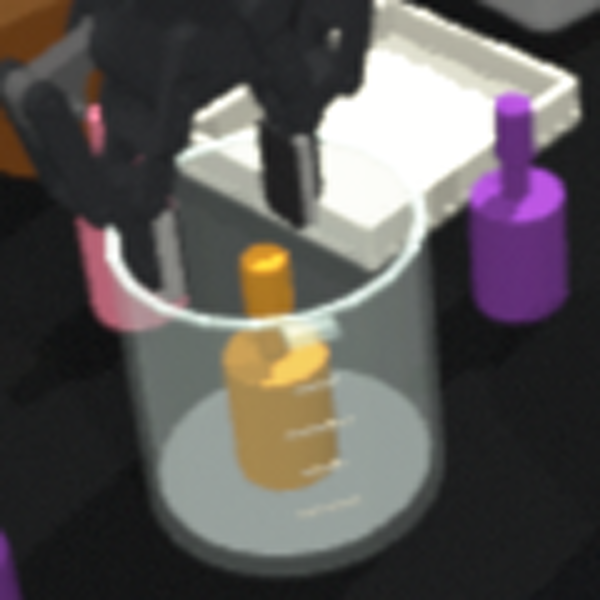

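View pics/w12.png

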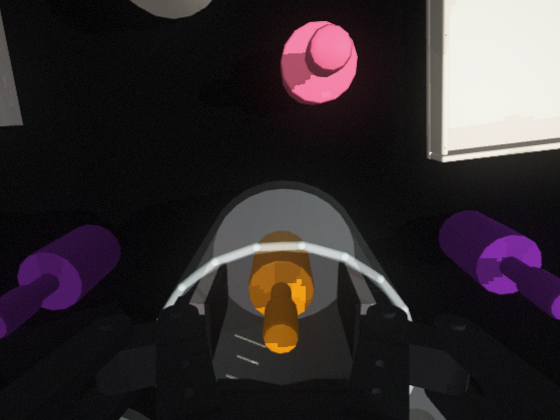

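The beaker hasn't moved: the fingers stopped at width 0.57 (48 mm) inside the glass with small forces. Next I slide back to the knob axis.

```bash
python3 - <<'E'
from rig import *
from h import *
for x in (.640,.633,.625):
    movel([x,.1788,.101],rate=.05);s=st()
    if np.linalg.norm(s['wrist_force'])>25: break
show('side','s13');show('wrist','w13')
E
python3 -c "
import cv2
a=cv2.imread('pics/s13.png')[180:300,150:270];cv2.imwrite('pics/s13d.png',cv2.resize(a,None,fx=5,fy=5,interpolation=cv2.INTER_CUBIC))"
```

```text
t18.57 [0.6387 0.1788 0.1005] F [-0.5  0.1 -6.1] M [-0.05  0.22 -0.03] w 0.689
t18.86 [0.6347 0.1787 0.1024] F [ 5.7 -0.5  2.6] M [-0.16 -1.14  0.04] w 0.697
t19.17 [0.6289 0.1794 0.1041] F [ 9.8  0.8 10.3] M [-0.08 -1.91 -0.01] w 0.703
```

View pics/s13d.png

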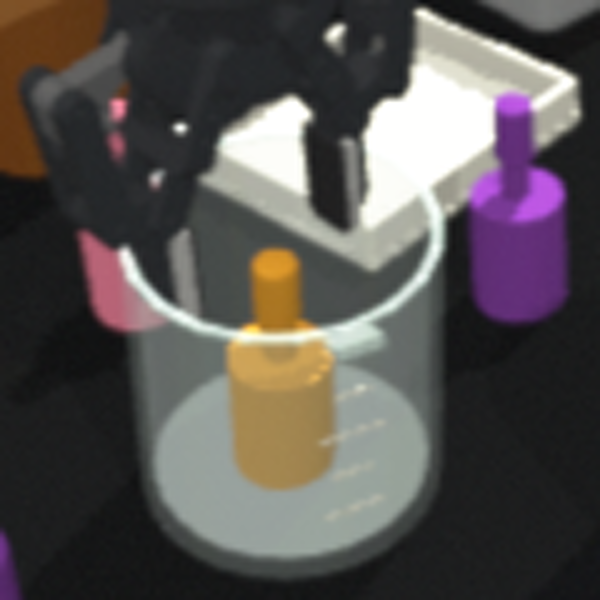

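View pics/w13.png

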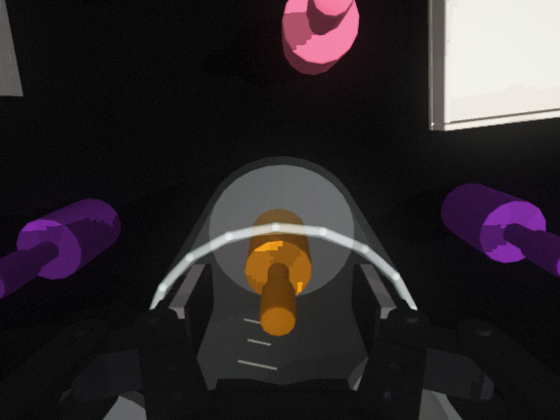

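The beaker is leaning a few degrees toward the robot from finger friction, and the knob now lies between the pads. Closing frees the glass, so it settles upright and the arm returns to x=0.625.

```bash
python3 - <<'E'
from rig import *
from h import *
close_gripper(squeeze=20);s=st();wait(.1);st()
show('side','s14');show('wrist','w14')
E
python3 -c "
import cv2
a=cv2.imread('pics/s14.png')[180:300,150:270];cv2.imwrite('pics/s14d.png',cv2.resize(a,None,fx=5,fy=5,interpolation=cv2.INTER_CUBIC))"
```

```text
t19.90 [0.6244 0.1791 0.1006] F [-0.2  0.2 -0.5] M [0.38 0.04 0.04] w 0.177
t20.00 [0.6245 0.1789 0.1006] F [ 0.2  1.4 -2.2] M [ 0.27 -0.    0.  ] w 0.179
```

View pics/s14d.png

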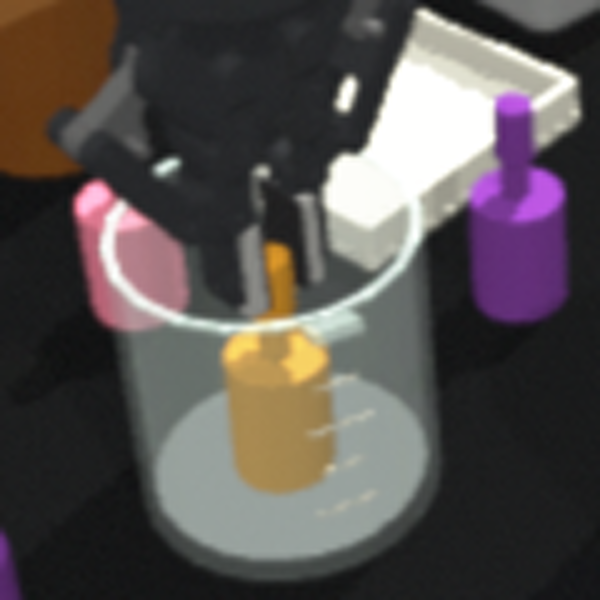

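View pics/w14.png

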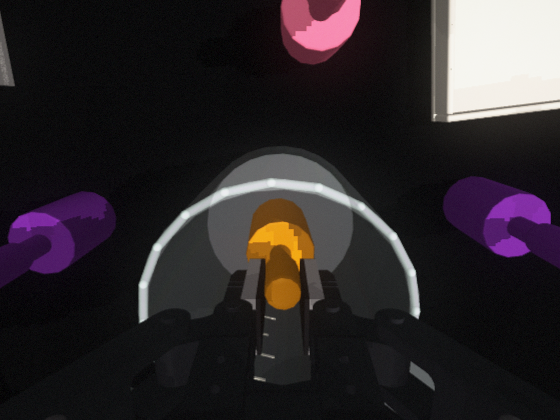

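Run:
```python
from rig import *
from h import *
close_gripper(squeeze=50);st()
movel([.6245,.179,.115],rate=.05);s=st()
movel([.6245,.179,.25],rate=.15);s=st()
show('side','s15')
move_pose([.479,-.257,.25],quat(-np.pi/2));wait(.3);s=st()
c=show('wrist','w15');pickle.dump((c,s),open('w15.pkl','wb'));show('scene','c15')
```

```text
t20.32 [0.6248 0.1784 0.1007] F [-0.2  0.5 -2.8] M [0.03 0.02 0.  ] w 0.161
t20.75 [0.6248 0.1791 0.1156] F [-1.1  0.8 -4.4] M [-0.01 -0.    0.01] w 0.158
t21.80 [0.624  0.1786 0.2488] F [ 0.4  0.1 -4.3] M [-0.04  0.04 -0.02] w 0.160
t23.83 [ 0.4794 -0.2565  0.25  ] F [-0.3 -0.3 -3.7] M [-0.03 -0.03 -0.01] w 0.159
```

View pics/s15.png

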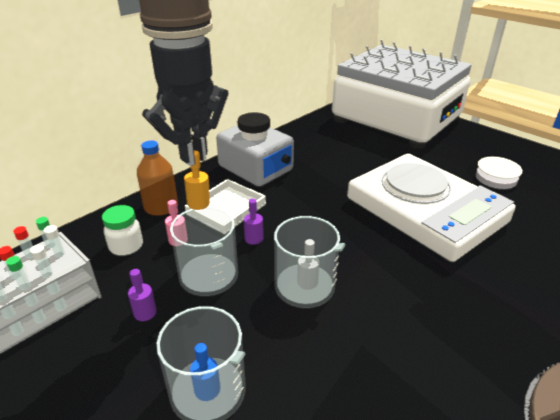

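View pics/w15.png

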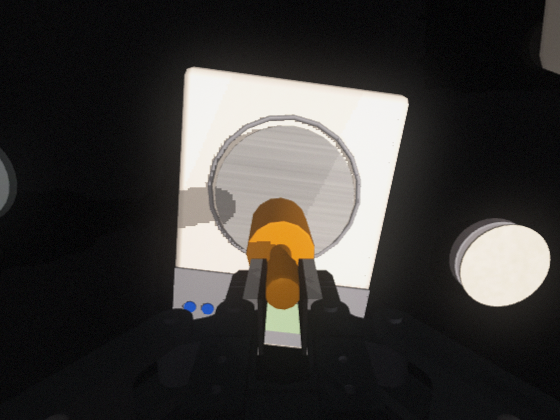

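View pics/c15.png

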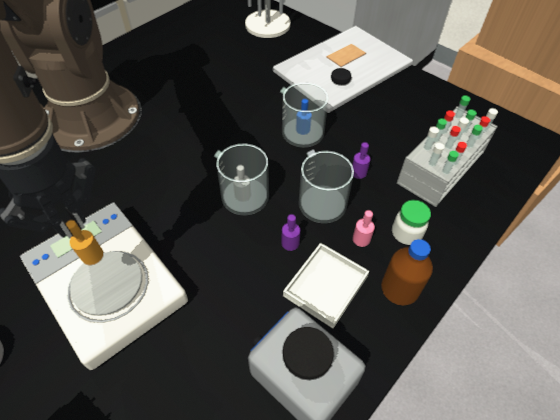

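```bash
python3 -c "
import cv2
a=cv2.imread('pics/w15.png')[100:280,190:380];cv2.imwrite('pics/w15d.png',cv2.resize(a,None,fx=3,fy=3,interpolation=cv2.INTER_CUBIC))"
```

```text
(no output)
```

View pics/w15d.png

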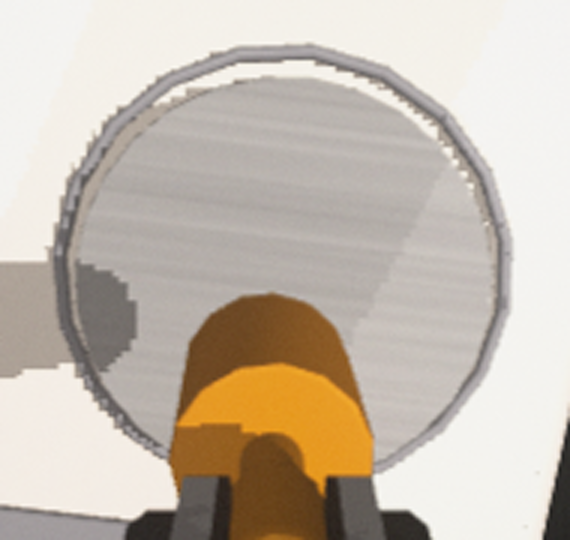

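Run:
```python
from h import *
from scipy.optimize import least_squares
c,s=pickle.load(open('w15.pkl','rb'))
P=[(74,270),(90,190),(150,115),(275,77),(390,105),(455,165),(488,225)]
W=np.array([wpt(c,190+(x+.5)/3-.5,100+(y+.5)/3-.5,.07,s['eef_pos'],s['ee_rot']) for x,y in P])
r=least_squares(lambda p:np.hypot(W[:,0]-p[0],W[:,1]-p[1])-p[2],[.48,-.257,.062]);print(r.x,np.round(r.fun*1000,1))
r=least_squares(lambda p:np.hypot(W[:,0]-p[0],W[:,1]-p[1])-.062,[.48,-.257]);print(r.x,np.round(r.fun*1000,1))
```

```text
[ 0.47727246 -0.25754599  0.06238088] [-0.9  0.6  1.  -0.7 -0.4 -0.4  0.8]
[ 0.4777857  -0.25749574] [-0.6  0.7  1.  -0.8 -0.4 -0.3  1. ]
```

```bash
python3 - <<'E'
from rig import *
from h import *
c,s=pickle.load(open('w15.pkl','rb'))
print([wpt(c,283,v,s['eef_pos'][2]-.0026,s['eef_pos'],s['ee_rot'])-s['eef_pos'] for v in (288,292,298)])
# body top front edge: body shoulder centre z = knobtop-.042, px approx (280,247)
movel([.4777,-.2575,.18],rate=.12)
movel([.4777,-.2575,.167],rate=.05);wait(.1);s=st();f0=s['wrist_force'][2]
show('side','s16')
for z in (.1658,.1652,.1646,.164,.1634,.1628):
    movel([.4777,-.2575,z],rate=.03);wait(.05);s=st()
    if s['wrist_force'][2]-f0>2.5: break
show('scene','c16')
E
python3 -c "
import cv2
a=cv2.imread('pics/s16.png')[100:240,350:490];cv2.imwrite('pics/s16d.png',cv2.resize(a,None,fx=4,fy=4,interpolation=cv2.INTER_CUBIC))
a=cv2.imread('pics/c16.png')[200:340,20:180];cv2.imwrite('pics/c16d.png',cv2.resize(a,None,fx=4,fy=4,interpolation=cv2.INTER_CUBIC))"
```

```text
[array([ 0.00315636, -0.0001007 , -0.0026    ]), array([ 0.00136172, -0.00010502, -0.0026    ]), array([-0.00135421, -0.00011156, -0.0026    ])]
t25.18 [ 0.4778 -0.2575  0.1671] F [ 1.1  0.6 -2.6] M [-0.07 -0.03 -0.01] w 0.163
t25.52 [ 0.4777 -0.2575  0.1658] F [ 1.1 -0.4 -3.9] M [-0.    0.02 -0.01] w 0.161
t25.82 [ 0.4777 -0.2575  0.1652] F [ 0.6 -1.  -3.7] M [0.01 0.04 0.01] w 0.161
t26.12 [ 0.4778 -0.2575  0.1647] F [ 0.3  0.6 -3.2] M [-0.04 -0.02 -0.01] w 0.160
t26.43 [ 0.4781 -0.2574  0.1644] F [ 0.  -0.1  3.6] M [0.21 0.04 0.03] w 0.159
```

View pics/s16d.png

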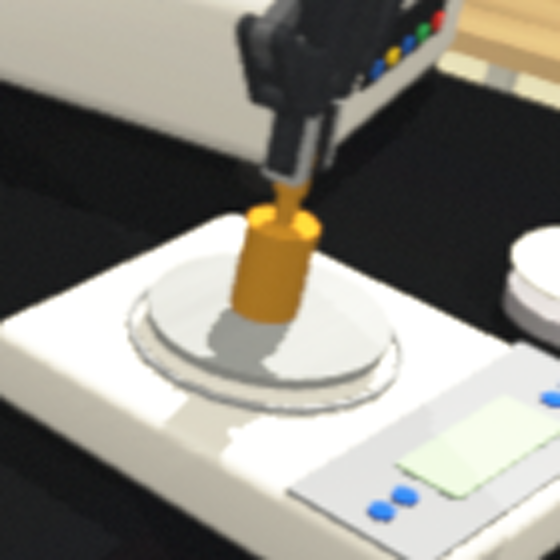

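View pics/c16d.png

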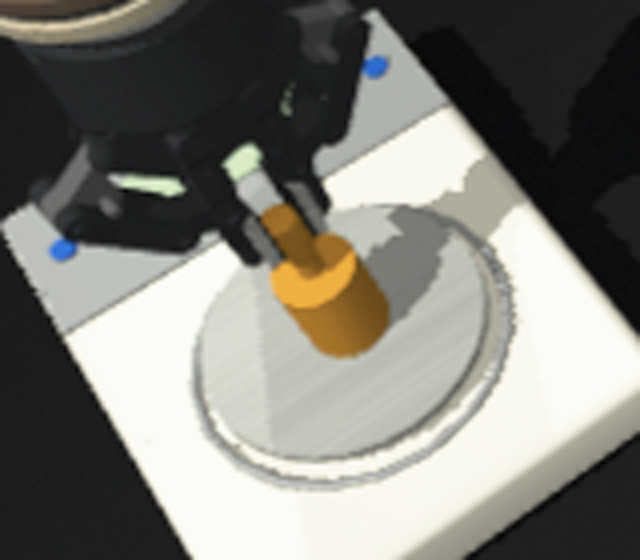

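Contact came at TCP 0.1644, against an expected 0.1646. The weight is vertical in both views, with its base at the pan centre. I'll let go.

Run:
```python
from rig import *
from h import *
movel([.4778,-.2575,.1646],rate=.03);st()
release();st()
movel([.4778,-.2575,.26],rate=.12);st()
wait(.3)
c=show('scene','c17');pickle.dump(c,open('c17.pkl','wb'));c=show('side','s17');pickle.dump(c,open('s17.pkl','wb'))
s=st();c=show('wrist','w17');pickle.dump((c,s),open('w17.pkl','wb'))
```

```text
t26.73 [ 0.4778 -0.2575  0.1645] F [ 0.1  0.1 -0.8] M [ 0.11 -0.01  0.  ] w 0.160
t27.42 [ 0.4778 -0.2575  0.1646] F [ 0.2 -0.4 -0.1] M [-0.07  0.02 -0.02] w 1.001
t28.36 [ 0.4773 -0.2575  0.2593] F [ 0.1  0.7 -0.1] M [-0.01 -0.    0.01] w 1.001
t28.76 [ 0.4777 -0.2574  0.2598] F [ 0.3  0.1 -0.2] M [-0.01 -0.02 -0.03] w 0.999
```

View pics/c17.png

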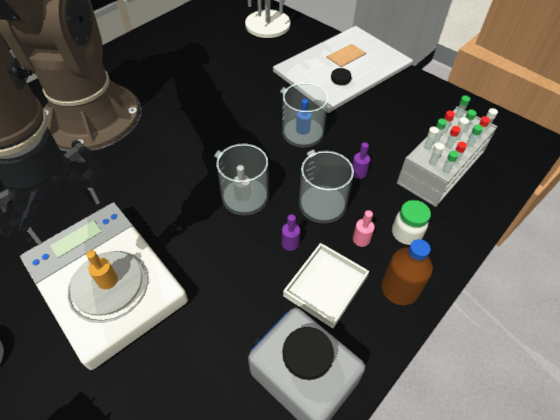

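View pics/s17.png

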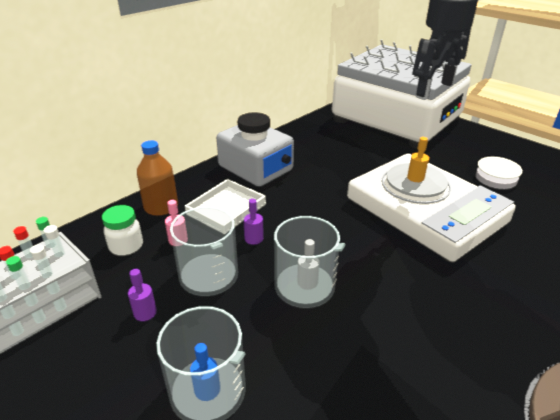

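View pics/w17.png

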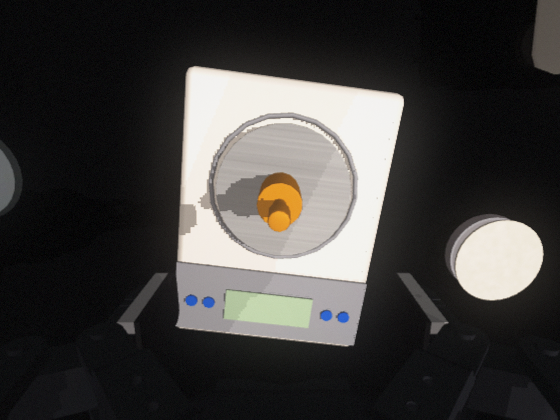

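Run:
```python
from h import *
c,s=pickle.load(open('w17.pkl','rb'))
k=wpt(c,279,220,.162,s['eef_pos'],s['ee_rot']);p=wpt(c,284.5,191,.07,s['eef_pos'],s['ee_rot']);print('knob',k,'pan',p)
a=cv2.imread('pics/scene1.png');b=cv2.imread('pics/c17.png')
A=cv2.imread('pics/side1.png');B=cv2.imread('pics/s17.png')
f=lambda i,x,y,w,h:cv2.resize(i[y:y+h,x:x+w],None,fx=4,fy=4,interpolation=cv2.INTER_CUBIC)
cv2.imwrite('pics/cmp.png',np.vstack([np.hstack([f(a,285,145,80,80),f(b,285,145,80,80)]),np.hstack([f(A,165,205,80,70),f(B,165,205,80,70)])]))
```

```text
knob [ 0.47981235 -0.25508874  0.162     ] pan [ 0.4787388  -0.25931395  0.07      ]
```

View pics/cmp.png

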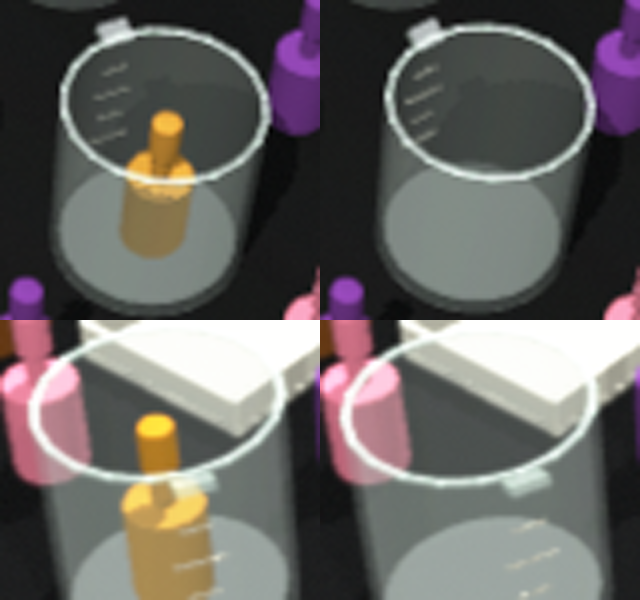

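Run:
```python
from rig import *
close_job()
```

```text
the job is handed in; nothing more can be done
```

The brass weight is standing upright in the middle of the balance pan, released, and I handed the job in at about 29 s on the robot's clock.

**How it was done:** The first opening, above the knob, swung clear of the rim, and the next two caught on it. So I went in closed beside the knob, opened against the inner glass and slid back until the knob was between the pads. I then gripped it (50 N), lifted it straight out and lowered it onto the pan. Contact came at TCP 0.1644, against an expected 0.1646.

**Last checks:**
- **Placement:** The weight looks upright in the final pictures. The TCP was on the fitted pan centre at release (0.478, -0.2575). A rougher reading from the last wrist picture puts the knob 2 to 4 mm from the centre.
- **Beaker:** It is standing upright and empty, but it moved about 3 mm and turned a few degrees. It had leaned briefly while the fingers slid back.
- **Everything else:** The steel weight, the blue stopper and the look-alikes appear untouched. The gripper is open and clear, with the wrist force near zero.

**What went wrong:** On the second try, closing while a finger was caught on the rim took the wrist force to about 54 N. That is under the 120 N wrist limit. I could not tell which part of the finger carried it, so I can't rule out that the 40 N limit on the gripper's body was passed.

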